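# Unlock the document box and hold the latch back

### The job

Three keys stand in the desk organiser: take the one with the square-cornered bow and push it fully home, until its shoulder sits on the lock face, into the lock on the lid of the grey document box, where two sticky discs inside stop it until it is turned a little to one side, then to the other. Then turn it a quarter turn clockwise (seen from above) against the lock's spring and finish there, still holding the key turned and fully in so that the latch stays back. Leave the other two keys standing in their slots.

Things in the scene. Friction and masses are not known exactly. Their poses are not given: they have to be found in the camera images.
- square_key: The key to use, 69 mm long: steel blade 4 mm thick, 14 mm wide, square-ended; round shoulder flange 26 mm across, 32 to 35 mm above the tip; then a black square-cornered bow, 10 mm thick, 26 wide, 34 high. Origin at the blade's tip (lower end), z up the key, x across the thickness of blade and bow, y across the width. About 50 g. Stands upright in a slot of the organiser.
- square_key_bow (a point): Centre of the square key's bow, 52 mm above the blade's tip: grip here or a little higher, across the 10 mm thickness (along key x).
- square_key_shoulder (a point): Centre of the underside of the square key's flange, 32 mm above the blade's tip; axes as the key's. It rests on the lock face when the key is home.
- round_key: Another key, to be left standing in its slot: same blade and flange, but the bow is a round disc 34 mm across, 10 mm thick. Origin and axes as for the square key.
- narrow_key: Another key, to be left standing in its slot: same blade and flange, but the bow is a narrow bar 13 mm wide, 10 mm thick, 40 mm high. Origin and axes as for the square key.
- organiser: Fixed light wooden organiser, 133 (x) by 180 mm (y), origin on the desk. Front (-x): open bin with walls 28 mm high, an eraser and a binder clip in it. Behind: a block 42 mm high, 40 mm deep, centred at x = +45 mm, with slots 5.5 (x) by 15.5 mm (y) at y = -55, 0, +55 mm. The keys stand in them in any order, flanges resting on the block's top, blade tips 10 mm above the desk.
- lock_face (a point): Centre of the face of the steel lock plug (33 mm across) in the lid of the fixed grey document box (200 deep, 220 wide, 80 mm high). Level, 85 mm above the desk, 5 mm above the lid. z up, x to the back of the box, y along its width. Unturned, the keyway's long side lies along y. It goes straight down, 5.5 by 15.5 mm, with a steep lead-in 3.5 mm wide, 6 mm deep. The key fits either way round.
- upper_disc (a point): Top of the upper sticky disc inside the lock, 10 mm below the lock face, on its axis, 6 mm thick, slot 6.4 by 16.4 mm. It starts askew by 0.36 to 0.46 rad clockwise seen from above, so the blade's tip stops on it. The plug turns along with the key; when the key is turned to within about 0.15 rad of the disc's slot a push of under 8 N sends it through. Ease up 1 mm before each small turn.
- lower_disc (a point): Top of the lower sticky disc, 18 mm below the lock face, 6 mm thick, same slot. It starts askew by 0.36 to 0.46 rad anticlockwise seen from above; passed in the same way. The upper disc then turns along with the key. Pressing hard may drag or force a disc round. Below this disc nothing blocks the blade.
- lock_plug (a joint): Turn of the lock plug, rad about the vertical: 0 at rest, positive clockwise seen from above, stops at -0.6 and +1.64; a quarter turn is 1.57. A spring of 0.07 N m/rad draws it back to 0; friction about 0.04 N m. The blade has about 0.15 to 0.22 rad of play in the keyway, so the plug lags behind the key by that much.

How it is judged:
By the outcome, as a careful person would: the job done as asked, in the order asked, and still so for the second after the job is handed in, while the arm keeps its last pose, push and grip.
It also fails if it takes over 58 s, if anything falls off the work surface, if the arm or the gripper's body presses on something with over 40 N, if the wrist force passes 120 N, or if a joint passes its speed limit or range.

### The arm

A 6-joint arm with a two-finger parallel gripper is mounted at the origin on a cart in front of the work surface, level with it; the furniture and walls round the work are solid. World frame = base frame: x ahead of the robot, y to its left, z up, the work surface at z = 0. Lengths are in m, angles in rad, forces in N, time in s.
With the tool pointing down it reaches from about 0.35 to 0.975 m from the base axis. Payload 4.9 kg.
Tool frame: the origin (TCP) lies at the very end of the fingers, on their centre line; the grasp point (between the pads) lies 19 mm behind it; x points along the fingers, y is the direction in which the jaws open and shut, and the axes are right-handed (so a half turn about x gives the same grasp; the last joint's range is limited). The gripper opens to 85 mm and grips with 20 to 120 N. Pads are 22 mm wide; open, the fingers measure 114 mm over their backs; the gripper's body (76 mm by 85 mm) begins 54 mm behind the grasp point. The pads swing forward as they close: fully open they stand 13 mm farther back than shut.
Start: joints at [1.029, 0.053, 1.613, -0, 1.476, -0.119], TCP at [0.256, 0.57, 0.231] pointing down, gripper open.
Joint ranges: [-3.01, 3.01], [-1.01, 2.22], [0.06, 2.58], [-1.02, 4.17], [0.09, 2.62], [-3.14, 3.14]. Speed limits (rad/s): [2.57, 2.57, 3.14, 3.14, 3.14, 3.14].

### API

Orientations are given as a rotation vector (axis times angle).
In Python, from station import ctrl, get_image, calibration, finish_job, search_frame, cut_out, mark_of gives the robot as it stands. The module is installed in compiled form; this text tells all that it offers.
- The arm moves only by the tool arm_command, never from a script. Its argument "plan" is a list that holds one entry, the list of rows, each a list of 7 numbers: the shift along the tool's x, y, z in m, then the turn, a rotation vector about the tool's x, y, z in degrees, then the finger opening in m, from 0 to 0.0854. A call has 1 to 20 rows; each row shifts and turns the pose as measured when the row begins, along the tool's axes as they then stand; what a row does not reach is not made up. A row lasts 1/12 s, in which the tool goes at most 41.7 mm and 7.16 degrees, less where a joint would pass 70% of its speed; a pose out of reach is approached as far as the arm can. A call with a gripper value outside its range is refused whole. The fingers move at their own pace and stop on an object; "squeeze" is the grip in N (left out, the last holds). Time passes only in rows, so rows that do not move let the fingers close. It gives the time, the measured TCP pose, the force and the opening at its end, in the units of the state.
- ctrl.get_obs(): the state, without advancing time (a new reading comes with each control period).
- get_image(name): name is "side" or "top"; returns the picture (400x640x3 uint8, red, green, blue); there is no depth.
- calibration(name): a dict with "fx", "fy", "cx", "cy" (pixels), "cam_to_world" (4x4, takes a point from camera to world coordinates). Camera axes: x right, y down, z forward; pixel columns grow to the right and rows downward; lengths in m; the calibration is good to about 2 mm. A picture is of the moment at which its call begins. calibration takes no time and is no camera call.
- finish_job(): hands the job in, once; it reports no verdict.
Trained networks look in the newest picture that a camera, given by its name, has taken for a name from the list of things; names that differ only in an ending like _2 or _b are one class to them, and where a whole thing is asked for, a point or a joint stands for the part that bears it (a point fixed in the world has none). Each returns a list of dicts, best first, with "conf" (0 to 1); they miss things now and then, are a little off and sometimes report something else, mostly with a low value. They report only what shows in the picture. A call takes as long as a camera call.
- search_frame(camera, thing): "at" ([x, y, z] in m, in the coordinates of the camera as it stood for that picture, good to about 4 mm: the middle of the surface that is visible of it).
- cut_out(camera, thing): "mask" (400x640 bool, what is visible of it).
- mark_of(camera, thing): "at" ([x, y, z] in m, in the coordinates of the camera as it stood for that picture, good to about 4 mm: a listed point, or the origin of a listed thing).
The state is a dict: "t": time; "q": joint angles; "dq": joint speeds; "effort": joint torques, N m; "tool_pos": TCP position; "tool_rot": TCP orientation; "contact_force": force on the tool from outside, world axes, zero at the start; "wrist_torque": the same for the moment, N m; "opening": finger opening in m.
Only numpy, scipy, OpenCV 4.12 (cv2) and the standard library are available. Lean on these libraries where they do the work, as an engineer would, in place of code of your own. Each camera call takes 0.05 s, during which the arm holds its last target. There are 200 camera calls.

## Working session

There is one attempt and no reset: what is moved stays moved. The work goes in short steps, Python scripts to look and compute and a tool call to move; the robot and the scene stay as the last step left them, time stands still between calls to the robot, and variables do not carry over. Pictures are saved under pics/ and viewed, about 8 in all and at most 12, crops included, and the job is handed in when it is done.

Besides the shell and the picture viewer there is one more tool, called after "Request:" by a JSON object that holds its "api" and its "payload". arm_command: Moves the arm, as the interface text tells. Its arguments: {"type":"object","properties":{"plan":{"type":"array","items":{"type":"array","items":{"type":"array","items":{"type":"number"}}}},"squeeze":{"type":"number"}},"required":["plan"]}

```bash
mkdir -p pics; cat > h.py <<'E'
import numpy as np, cv2
from station import *
from scipy.spatial.transform import Rotation as R
np.set_printoptions(precision=4,suppress=True)
def w(cam,p):
    T=np.array(calibration(cam)["cam_to_world"]); return T[:3,:3]@np.array(p)+T[:3,3]
def save(cam,fn,crop=None,s=1):
    im=get_image(cam)[:,:,::-1]
    if crop: a,b,c,d=crop; im=im[b:d,a:c]
    cv2.imwrite("pics/"+fn,cv2.resize(im,None,fx=s,fy=s,interpolation=cv2.INTER_CUBIC))
def ray(cam,u,v):
    c=calibration(cam);T=np.array(c["cam_to_world"])
    d=T[:3,:3]@np.array([(u-c["cx"])/c["fx"],(v-c["cy"])/c["fy"],1]);return T[:3,3],d/np.linalg.norm(d)
def tri(a,b):
    (o1,d1),(o2,d2)=a,b
    t=np.linalg.lstsq(np.c_[d1,-d2],o2-o1,rcond=None)[0]
    p,q=o1+t[0]*d1,o2+t[1]*d2; return (p+q)/2,np.linalg.norm(p-q)
def proj(cam,p):
    c=calibration(cam);T=np.linalg.inv(np.array(c["cam_to_world"]));q=T[:3,:3]@np.array(p)+T[:3,3]
    return q[0]/q[2]*c["fx"]+c["cx"],q[1]/q[2]*c["fy"]+c["cy"]
E
python3 - <<'E'
from h import *
o=ctrl.get_obs();print(o["t"],o["tool_pos"],o["tool_rot"],R.from_rotvec(o["tool_rot"]).as_matrix(),o["contact_force"])
for cam in("side","top"):
    save(cam,cam+"0.png"); c=calibration(cam);print(cam,c["fx"],np.array(c["cam_to_world"]))
    for th in("square_key_bow","square_key_shoulder","round_key","narrow_key","organiser","lock_face"):
        print(th,[(round(r["conf"],2),w(cam,r["at"])) for r in mark_of(cam,th)[:2]])
E
```

```text
0.0 [0.2561 0.5695 0.2301] [ 0.3302  1.5459 -0.3332] [[-0.0011  0.4104  0.9119]
 [-0.0017  0.9119 -0.4104]
 [-1.     -0.002  -0.0003]] [ 1.0103 -0.658   0.7473]
side 397.0084883506269 [[ 0.866  -0.262   0.4259  0.146 ]
 [-0.4999 -0.4736  0.7251 -0.6069]
 [ 0.0117 -0.8409 -0.5411  0.5482]
 [ 0.      0.      0.      1.    ]]
square_key_bow [(0.63, array([ 0.5729, -0.08  ,  0.0585])), (0.25, array([ 0.5912, -0.1885,  0.0109]))]
square_key_shoulder [(0.73, array([ 0.5687, -0.0775,  0.0404]))]
round_key [(0.52, array([ 0.5824, -0.1333,  0.0106]))]
narrow_key [(0.58, array([ 0.5901, -0.189 ,  0.0093]))]
organiser [(0.59, array([ 0.543 , -0.1381,  0.001 ])), (0.42, array([0.5442, 0.2228, 0.0664]))]
lock_face [(0.8, array([0.541, 0.226, 0.084]))]
top 364.9419292009538 [[-0.0221 -0.9943  0.1039  0.4199]
 [-0.9992  0.0254  0.0304 -0.0132]
 [-0.0329 -0.1031 -0.9941  0.917 ]
 [ 0.      0.      0.      1.    ]]
square_key_bow [(0.63, array([ 0.572 , -0.0788,  0.0651]))]
square_key_shoulder [(0.6, array([ 0.5797, -0.0789,  0.0421]))]
round_key [(0.69, array([ 0.5827, -0.1321,  0.0102]))]
narrow_key [(0.63, array([ 0.5915, -0.188 ,  0.0117]))]
organiser [(0.91, array([ 0.5397, -0.1417, -0.001 ]))]
lock_face []
```

View pics/side0.png

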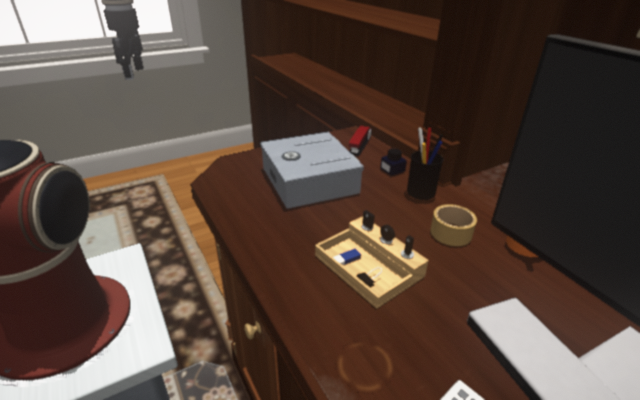

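View pics/top0.png

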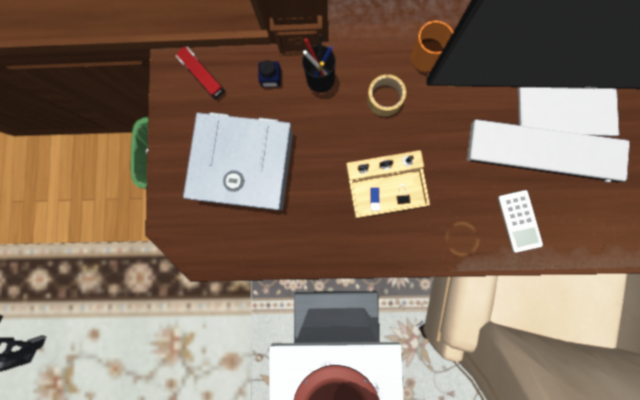

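The side view shows the box with its lock at about (290,155). The keys stand at (368,220), (387,233) and (408,247): square-looking, round and narrow. In the top view the lock is at (233,180), and the keys are at (363,167), (386,164) and (409,160). Next I'll zoom in and measure.

```bash
cat > m.py <<'E'
from h import *
c1=get_image("side");c2=get_image("top")
k=lambda im,a,b,c,d,s:cv2.resize(im[b:d,a:c,::-1],(s*(c-a),s*(d-b)),interpolation=cv2.INTER_CUBIC)
A=k(c1,250,125,370,215,4);B=k(c1,340,200,440,290,4);C=k(c2,180,105,300,215,4);D=k(c2,340,145,440,225,4)
im=np.zeros((800,880,3),np.uint8)
im[:360,:480]=A;im[:360,480:]=B;im[360:,:480]=C[:440];im[360:680,480:]=D
cv2.imwrite("pics/z.png",cv2.resize(im,(660,600),interpolation=cv2.INTER_AREA))
def cen(cam,t):
    r=cut_out(cam,t)
    if not r:return None
    m=r[0]["mask"];v,u=np.nonzero(m);print(cam,t,round(r[0]["conf"],2),m.sum(),u.mean(),v.mean(),u.min(),u.max(),v.min(),v.max());return r[0]["mask"]
for t in("square_key_bow","round_key","narrow_key","lock_plug"):
    M={}
    for cam in("side","top"):M[cam]=cen(cam,t)
for cam in("side","top"):
    for th in("lock_face","square_key_bow","square_key","upper_disc"):
        print(cam,th,[(round(r["conf"],2),w(cam,r["at"])) for r in mark_of(cam,th)[:2]])
# lid top outline in the top view: bright grey blob
g=cv2.cvtColor(c2,cv2.COLOR_RGB2HSV);m=((g[...,1]<60)&(g[...,2]>130)).astype(np.uint8);m[:, :170]=0;m[:,310:]=0;m[230:]=0;m[:95]=0
ct=max(cv2.findContours(m,0,2)[0],key=cv2.contourArea);q=cv2.boxPoints(cv2.minAreaRect(ct));print(q)
for p in q:
    o,d=ray("top",*p);print(o+d*(0.08-o[2])/d[2])
E
python3 m.py
```

```text
side square_key_bow 0.53 222 367.6126126126126 220.53603603603602 362 374 210 230
top square_key_bow 0.56 85 362.83529411764704 168.0 358 368 164 173
side round_key 0.62 237 386.8987341772152 234.72573839662448 380 394 225 244
top round_key 0.48 128 385.7578125 163.6796875 379 393 159 169
side narrow_key 0.49 203 408.45320197044333 248.3152709359606 402 413 236 258
top narrow_key 0.68 87 407.9655172413793 159.89655172413794 403 413 155 165
side lock_plug 0.59 45 291.06666666666666 154.64444444444445 287 295 152 157
top lock_plug 0.54 157 232.94267515923568 180.4140127388535 226 240 174 187
side lock_face [(0.73, array([0.5443, 0.2248, 0.0826])), (0.26, array([ 0.5707, -0.0766,  0.0403]))]
side square_key_bow [(0.66, array([ 0.5718, -0.0779,  0.0583])), (0.37, array([ 0.5883, -0.187 ,  0.0117]))]
side square_key [(0.72, array([ 0.5684, -0.0773,  0.0087]))]
side upper_disc [(0.75, array([0.5485, 0.2222, 0.0751]))]
top lock_face [(0.62, array([0.5473, 0.2245, 0.0857]))]
top square_key_bow [(0.63, array([ 0.5722, -0.0792,  0.0655]))]
top square_key [(0.65, array([0.5462, 0.2256, 0.0706])), (0.46, array([ 0.5744, -0.08  ,  0.0096]))]
top upper_disc [(0.82, array([0.5476, 0.2217, 0.073 ]))]
[[182.3664 197.8788]
 [194.0051 108.2604]
 [290.2009 120.7534]
 [278.5621 210.3717]]
[0.5104 0.3443 0.08  ]
[0.7254 0.3201 0.08  ]
[0.6872 0.0893 0.08  ]
[0.4757 0.1189 0.08  ]
```

View pics/z.png

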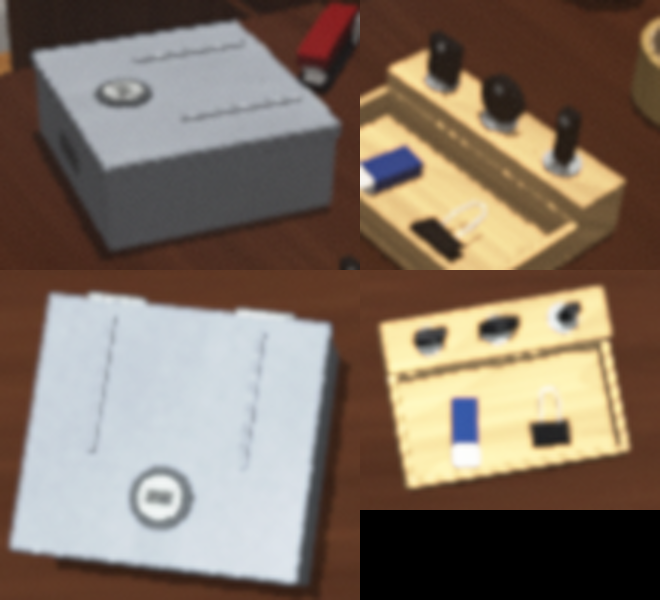

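```bash
python3 - <<'E'
from h import *
def pl(cam,u,v,z):
    o,d=ray(cam,u,v);return o+d*(z-o[2])/d[2]
for n,z,f,P in(("lid",.08,lambda x,y:(x/3+180,y/3+15),[(50,293),(10,548),(300,585),(332,325)]),("org",.042,lambda x,y:(x/3+220,y/3+55),[(380,323),(602,287)]),("orgf",.028,lambda x,y:(x/3+220,y/3+55),[(408,488),(630,450)])):
    p=[pl("top",*f(*a),z) for a in P];print(n,np.array(p))
    for a,b in zip(p,p[1:]+p[:1]): d=b-a;print(np.linalg.norm(d),np.degrees(np.arctan2(d[1],d[0]))%90)
# side view: lid crop A: u=x/3+250,v=y/3+125
p=[pl("side",x/3+250,y/3+125,.08) for x,y in[(33,52),(107,167),(338,126),(238,20)]];print("lid side",np.array(p))
for a,b in zip(p,p[1:]+p[:1]): d=b-a;print(np.linalg.norm(d),np.degrees(np.arctan2(d[1],d[0]))%90)
T=lambda a,b:print(tri(ray("side",*a),ray("top",*b)))
T((367.6,220.5),(362.8,168));T((386.9,234.7),(385.8,163.7));T((408.5,248.3),(408,159.9));T((291.1,154.6),(232.9,180.4))
print(pl("top",232.9,180.4,.085),pl("side",291.1,154.6,.085),pl("top",160/3+180,497/3+15,.085),pl("side",123/3+250,92/3+125,.085))
E
```

```text
lid [[0.7143 0.3135 0.08  ]
 [0.5108 0.342  0.08  ]
 [0.4765 0.1156 0.08  ]
 [0.6809 0.0883 0.08  ]]
0.20553633123708062 82.01078225532933
0.22903745635858208 81.37846551690296
0.2062336430172865 82.4040230251507
0.22761546518899645 81.54882901976545
org [[ 0.5902 -0.0423  0.042 ]
 [ 0.6146 -0.222   0.042 ]]
0.18133819527860828 7.722967662678855
0.18133819527860828 7.722967662678855
orgf [[ 0.4569 -0.0616  0.028 ]
 [ 0.4833 -0.2412  0.028 ]]
0.18155187265650805 8.365896604300062
0.18155187265650805 8.365896604300076
lid side [[0.5111 0.3363 0.08  ]
 [0.4796 0.1165 0.08  ]
 [0.6749 0.0847 0.08  ]
 [0.7144 0.3087 0.08  ]]
0.22200773517900738 81.84179555278314
0.1978247642371715 80.75632362943031
0.22745454020540246 80.00963908803678
0.20506748508829095 82.28407467614815
(array([ 0.5732, -0.0797,  0.0582]), np.float64(3.655592593986788e-05))
(array([ 0.582 , -0.1346,  0.0551]), np.float64(0.0011822854741694452))
(array([ 0.5906, -0.1881,  0.0555]), np.float64(0.001076072433043095))
(array([0.5479, 0.2246, 0.0829]), np.float64(0.00012132410432683734))
[0.5476 0.224  0.085 ] [0.546  0.2209 0.085 ] [0.547 0.223 0.085] [0.5431 0.2157 0.085 ]
```

Request:
{"api": "arm_command", "payload": {"plan": [[[0.003, -0.023, 0.028, 0, 0, 0, 0.05], [0.003, -0.023, 0.028, 0, 0, 0, 0.05], [0.003, -0.023, 0.028, 0, 0, 0, 0.05], [0.003, -0.023, 0.028, 0, 0, 0, 0.05], [0.003, -0.023, 0.028, 0, 0, 0, 0.05], [0.003, -0.023, 0.028, 0, 0, 0, 0.05], [0.003, -0.023, 0.028, 0, 0, 0, 0.05], [0.003, -0.023, 0.028, 0, 0, 0, 0.05], [0.003, -0.023, 0.028, 0, 0, 0, 0.05], [0.003, -0.023, 0.028, 0, 0, 0, 0.05], [0.003, -0.023, 0.028, 0, 0, 0, 0.05], [0.003, -0.023, 0.028, 0, 0, 0, 0.05], [0.003, -0.023, 0.028, 0, 0, 0, 0.05], [0.003, -0.023, 0.028, 0, 0, 0, 0.05], [0.003, -0.023, 0.028, 0, 0, 0, 0.05], [0.003, -0.023, 0.028, 0, 0, 0, 0.05], [0.003, -0.023, 0.028, 0, 0, 0, 0.05], [0.003, -0.023, 0.028, 0, 0, 0, 0.05]]]}}

```text
t: 3.1
tool_pos: [0.5589, -0.0333, 0.1778]
tool_rot: [0.328, 1.537, -0.314]
contact_force: [0.9, 1.2, 0.1]
opening: 0.05
```

Request:
{"api": "arm_command", "payload": {"plan": [[[0, 0, 0, 7.1, 0, 0, 0.05], [0, 0, 0, 7.1, 0, 0, 0.05], [0, 0, 0, 7.1, 0, 0, 0.05], [0, 0, 0, 7.1, 0, 0, 0.05], [0, 0, 0, 7.1, 0, 0, 0.05], [0, 0, 0, 7.1, 0, 0, 0.05], [0, 0, 0, 7.1, 0, 0, 0.05], [0, 0, 0, 7.1, 0, 0, 0.05]]]}}

```text
t: 3.77
tool_pos: [0.5617, -0.0435, 0.177]
tool_rot: [1.102, 1.273, -1.084]
contact_force: [-1.1, -0.5, -0.1]
opening: 0.0499
```

```bash
cat > d.py <<'E'
import sys
from h import *
# target x y z yaw(deg of tool y) ; prints shift in current tool axes and rotvec deg in tool axes
o=ctrl.get_obs();M=R.from_rotvec(o["tool_rot"])
p=np.array([float(a) for a in sys.argv[1:4]]);th=np.radians(float(sys.argv[4]))
c,s=np.cos(th),np.sin(th);G=R.from_matrix(np.array([[0,c,s],[0,s,-c],[-1,0,0.]]))
m=M.as_matrix()
print("t",o["t"],"pos",o["tool_pos"],"yaw",np.degrees(np.arctan2(m[1,1],m[0,1])),"xaxis",m[:,0],"F",o["contact_force"],"T",o["wrist_torque"],"open",o["opening"],"q6",o["q"][5])
print("shift mm",M.inv().apply(p-o["tool_pos"])*1e3,"turn deg",np.degrees((M.inv()*G).as_rotvec()))
E
python3 d.py 0.5735 -0.080 0.11 8.3
```

```text
t 3.7667 pos [ 0.5617 -0.0435  0.177 ] yaw 8.923708701049632 xaxis [ 0.0114  0.0045 -0.9999] F [-1.1462 -0.4987 -0.057 ] T [-0.0364  0.0373 -0.0079] open 0.04993767611115426 q6 -0.36980433011843683
shift mm [66.9447  5.1615 38.1   ] turn deg [ 0.6246 -0.1571 -0.6863]
```

Request:
{"api": "arm_command", "payload": {"plan": [[[0.012, 0.001, 0.008, 0.1, 0, -0.2, 0.05], [0.012, 0.001, 0.008, 0.1, 0, -0.2, 0.05], [0.012, 0.001, 0.008, 0.1, 0, -0.2, 0.05], [0.012, 0.001, 0.008, 0.1, 0, -0.1, 0.05], [0.012, 0.001, 0.006, 0.1, 0, 0, 0.05], [0, 0, 0, 0, 0, 0, 0.04]]]}}

```text
t: 4.27
tool_pos: [0.5734, -0.0842, 0.1097]
tool_rot: [1.096, 1.282, -1.096]
contact_force: [-0.0, -0.5, -0.2]
opening: 0.0403
```

```bash
python3 d.py 0.5735 -0.080 0.053 8.3; python3 -c '
from h import *
a=get_image("side")[150:270,300:450,::-1];b=get_image("top")[110:230,300:450,::-1]
cv2.imwrite("pics/g1.png",cv2.resize(np.hstack([a,b]),(780,312),interpolation=cv2.INTER_CUBIC))'
```

```text
t 4.2667 pos [ 0.5734 -0.0842  0.1097] yaw 8.790226748537073 xaxis [-0.0027  0.0024 -1.    ] F [-0.0241 -0.5321 -0.167 ] T [-0.0012  0.0559  0.0295] open 0.040280838249898046 q6 -0.42892817323233196
shift mm [56.7385  0.9202 -3.9932] turn deg [ 0.49   -0.16    0.1337]
```

View pics/g1.png

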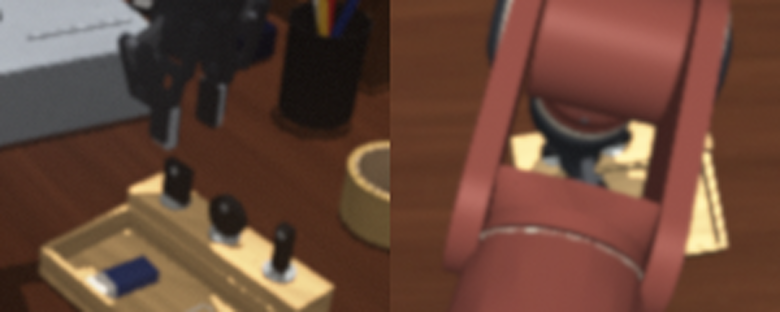

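The picture shows the fingers above the left, square-bow key at about (178,180), one finger on each side of its thickness. I'll descend.

Request:
{"api": "arm_command", "payload": {"plan": [[[0.01, 0, -0.001, 0.2, 0, 0, 0.04], [0.01, 0, -0.001, 0.2, 0, 0, 0.04], [0.01, 0, -0.001, 0.1, 0, 0, 0.04], [0.01, 0, -0.001, 0, 0, 0, 0.04], [0.01, 0, 0, 0, 0, 0, 0.04], [0.006, 0, 0, 0, 0, 0, 0.04], [0, 0, 0, 0, 0, 0, 0.04]]]}}

```text
t: 4.95
tool_pos: [0.5748, -0.078, 0.0523]
tool_rot: [1.103, 1.273, -1.097]
contact_force: [-0.6, 0.0, -0.4]
opening: 0.04
```

```bash
python3 d.py 0.5735 -0.080 0.052 8.3; python3 -c '
from h import *
save("side","g2.png",(330,180,430,270),6)'
```

```text
t 4.95 pos [ 0.5748 -0.078   0.0523] yaw 8.403216627172897 xaxis [ 0.0036  0.0017 -1.    ] F [-0.602   0.0177 -0.3764] T [-0.0053  0.0048  0.0328] open 0.03997740512366089 q6 -0.4121437036142306
shift mm [ 0.3144 -1.587   1.7871] turn deg [ 0.1033 -0.0648 -0.2164]
```

View pics/g2.png

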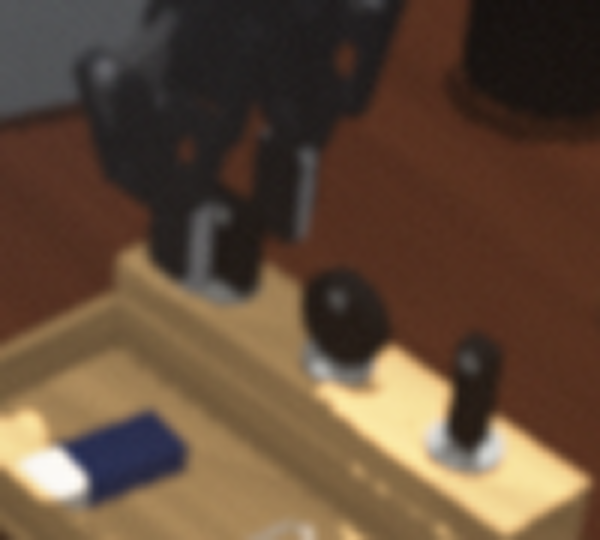

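The left key sits between the pads and the other two stand clear. I'll close.

Request:
{"api": "arm_command", "payload": {"plan": [[[0, -0.001, 0.001, 0, 0, 0, 0.03], [0, 0, 0, 0, 0, 0, 0.02], [0, 0, 0, 0, 0, 0, 0.014], [0, 0, 0, 0, 0, 0, 0.006], [0, 0, 0, 0, 0, 0, 0.004], [0, 0, 0, 0, 0, 0, 0.002], [0, 0, 0, 0, 0, 0, 0], [0, 0, 0, 0, 0, 0, 0], [0, 0, 0, 0, 0, 0, 0]]], "squeeze": 60}}

```text
t: 5.75
tool_pos: [0.5749, -0.0798, 0.0547]
tool_rot: [1.104, 1.271, -1.096]
contact_force: [-1.2, 0.6, -1.1]
opening: 0.0093
```

```bash
python3 d.py 0.5735 -0.080 0.052 8.3
```

```text
t 5.75 pos [ 0.5749 -0.0798  0.0547] yaw 8.395367661945853 xaxis [ 0.006   0.0007 -1.    ] F [-1.1891  0.65   -1.0767] T [0.0356 0.0761 0.0512] open 0.009289225545854048 q6 -0.4147312787232281
shift mm [ 2.719  -1.4322 -0.0013] turn deg [ 0.0953  0.0091 -0.3479]
```

Request:
{"api": "arm_command", "payload": {"plan": [[[-0.004, 0, 0, 0, 0, 0, 0], [-0.006, 0, 0, 0, 0, 0, 0], [-0.008, 0, 0, 0, 0, 0, 0], [-0.01, 0, 0, 0, 0, 0, 0], [-0.012, 0, 0, 0, 0, 0, 0], [-0.015, 0, 0, 0, 0, 0, 0], [-0.015, 0, 0, 0, 0, 0, 0], [-0.02, 0, 0, 0, 0, 0, 0], [-0.02, 0, 0, 0, 0, 0, 0], [-0.02, 0, 0, 0, 0, 0, 0], [0, 0, 0, 0, 0, 0, 0]]], "squeeze": 80}}

```text
t: 6.67
tool_pos: [0.5754, -0.0801, 0.2012]
tool_rot: [1.105, 1.263, -1.092]
contact_force: [1.4, -0.8, 0.8]
opening: 0.0084
```

```bash
python3 d.py 0.547 0.2235 0.19 -8.4; python3 - <<'E'
from h import *
save("side","l1.png",(310,130,430,260),5)
for t in("square_key","square_key_bow","square_key_shoulder","round_key"):
    print(t,[(round(r["conf"],2),w("side",r["at"])) for r in mark_of("side",t)[:2]])
o=ctrl.get_obs();X=R.from_rotvec(o["tool_rot"]).as_matrix()[:,0]
for d in(.0447,.0447-.032,.0447-.035):print(proj("side",np.array(o["tool_pos"])+X*d))
E
```

```text
t 6.6667 pos [ 0.5754 -0.0801  0.2012] yaw 8.40273699917464 xaxis [ 0.0139 -0.0012 -0.9999] F [ 1.3658 -0.7852  0.8378] T [-0.0915 -0.0321 -0.0402] open 0.008352294958088565 q6 -0.4146686419144386
shift mm [  10.4117   16.0979 -304.5427] turn deg [16.8012  0.0667 -0.7976]
square_key [(0.71, array([ 0.5712, -0.0805,  0.1513]))]
square_key_bow [(0.73, array([ 0.5749, -0.0812,  0.2094]))]
square_key_shoulder [(0.56, array([ 0.5715, -0.079 ,  0.1853]))]
round_key []
(np.float64(370.2618553176948), np.float64(183.7630703686513))
(np.float64(371.6197479080387), np.float64(169.50636946397032))
(np.float64(371.7502281121924), np.float64(168.13643987025378))
```

View pics/l1.png

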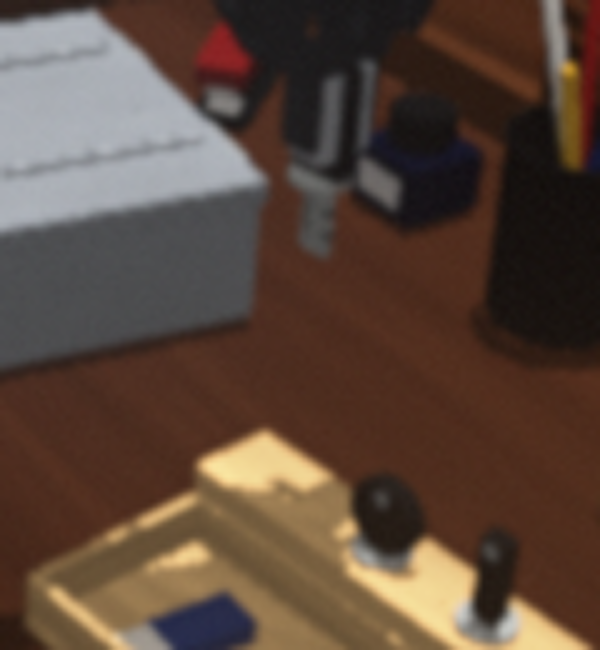

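The key hangs upright in the grip. In the full frame its tip is near (373,180) and its flange near (373,167). The round and narrow keys stand untouched, so I'll carry this one to the lock.

Request:
{"api": "arm_command", "payload": {"plan": [[[0, 0.001, -0.015, 0, 0, 0, 0], [0, 0.002, -0.03, 0, 0, -0.1, 0], [0, 0.002, -0.03, 0, 0, -0.1, 0], [0, 0.002, -0.03, 0, 0, -0.1, 0], [0, 0.002, -0.03, 0, 0, -0.1, 0], [0.001, 0.002, -0.03, 0, 0, -0.1, 0], [0.001, 0.002, -0.03, 0, 0, -0.1, 0], [0.002, 0.002, -0.03, 0, 0, 0, 0], [0.002, 0.002, -0.03, 0, 0, 0, 0], [0.002, 0.001, -0.025, 0, 0, 0, 0], [0.002, 0, -0.015, 0, 0, 0, 0], [0, 0, 0, 5, 0, 0, 0], [0, 0, 0, 6, 0, 0, 0], [0, 0, 0, 5, 0, 0, 0], [0, 0, 0, 0, 0, 0, 0]]]}}

```text
t: 8.17
tool_pos: [0.5257, 0.2389, 0.1554]
tool_rot: [1.284, 1.177, -1.358]
contact_force: [0.6, -0.0, -0.8]
opening: 0.0084
```

```bash
python3 d.py 0.547 0.2235 0.145 -8.4
```

```text
t 8.1667 pos [0.5257 0.2389 0.1554] yaw -8.19124050755444 xaxis [-0.0557  0.0003 -0.9984] F [ 0.5733 -0.0387 -0.8469] T [-0.0176 -0.0581  0.0198] open 0.008391226766497463 q6 0.42928688942685983
shift mm [ 9.223  23.7858 12.1813] turn deg [0.2207 0.4415 3.1651]
```

Request:
{"api": "arm_command", "payload": {"plan": [[[0, 0.006, 0.003, 0, 0.1, 0.8, 0], [0, 0.006, 0.003, 0, 0.1, 0.8, 0], [0, 0.006, 0.003, 0, 0.1, 0.8, 0], [0.002, 0.005, 0.003, 0.1, 0.1, 0.7, 0], [0.002, 0, 0, 0, 0, 0, 0], [0, 0, 0, 0, 0, 0, 0]]]}}

```text
t: 8.67
tool_pos: [0.5466, 0.2221, 0.1464]
tool_rot: [1.307, 1.14, -1.312]
contact_force: [0.0, 0.3, -1.2]
opening: 0.0083
```

```bash
python3 d.py 0.547 0.2235 0.145 -8.4;python3 - <<'E'
from h import *
a=get_image("side")[90:190,240:340,::-1];b=get_image("top")[130:230,180:280,::-1]
cv2.imwrite("pics/k1.png",cv2.resize(np.hstack([a,b]),(800,400),interpolation=cv2.INTER_CUBIC))
for t in("square_key","square_key_bow","square_key_shoulder","lock_face"):
    print(t,[(round(r["conf"],2),w("side",r["at"])) for r in mark_of("side",t)[:2]])
o=ctrl.get_obs();X=R.from_rotvec(o["tool_rot"]).as_matrix()[:,0]
f=lambda p:4*(np.array(proj("side",p))-[240,90])
for d in(.0447,.0447-.032,.0447-.035):print(f(np.array(o["tool_pos"])+X*d))
print(f([.547,.2235,.085]))
E
```

```text
t 8.6667 pos [0.5466 0.2221 0.1464] yaw -7.869587850091232 xaxis [-0.0013 -0.0021 -1.    ] F [ 0.0393  0.2836 -1.1843] T [-0.0011  0.0221  0.0383] open 0.008292538635149404 q6 0.39845819436663793
shift mm [ 1.433   0.2542 -1.4215] turn deg [0.5305 0.1272 0.0584]
square_key [(0.64, array([0.5457, 0.2213, 0.0996]))]
square_key_bow [(0.41, array([0.5445, 0.2246, 0.1531]))]
square_key_shoulder [(0.66, array([0.5481, 0.2258, 0.0672])), (0.55, array([0.5461, 0.2228, 0.1284]))]
lock_face [(0.73, array([0.5455, 0.2252, 0.0829])), (0.33, array([ 0.5845, -0.1319,  0.0087]))]
[203.1845 232.4427]
[201.7713 186.1499]
[201.6363 181.7275]
[203.9388 256.4909]
```

View pics/k1.png

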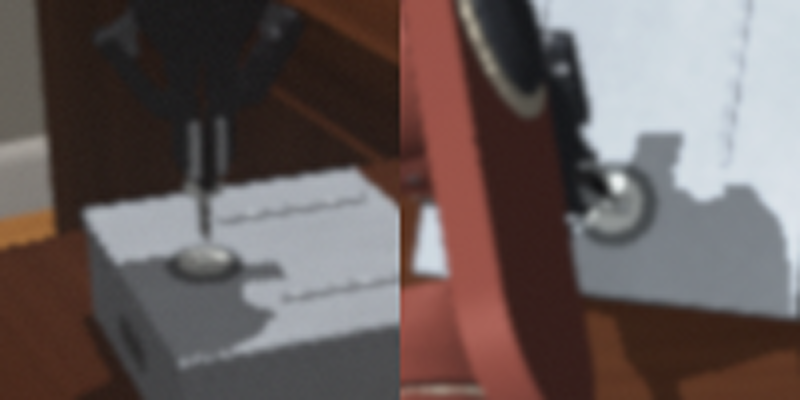

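The tip is at (207,238) in the crop, just above the lock centre at (205,260), so it is aligned to about 1 mm. I'll lower it gently.

Request:
{"api": "arm_command", "payload": {"plan": [[[0.002, -0.0005, -0.001, 0.3, 0.1, 0.1, 0], [0.003, 0, -0.0005, 0.2, 0, 0, 0], [0.003, 0, 0, 0, 0, 0, 0], [0.003, 0, 0, 0, 0, 0, 0], [0.003, 0, 0, 0, 0, 0, 0], [0.002, 0, 0, 0, 0, 0, 0], [0.002, 0, 0, 0, 0, 0, 0]]]}}

```text
t: 9.55
tool_pos: [0.5464, 0.2252, 0.128]
tool_rot: [1.317, 1.135, -1.313]
contact_force: [-0.2, -0.1, -0.2]
opening: 0.0083
```

```bash
python3 d.py 0.546 0.2235 0.1197 -8.4
```

```text
t 9.55 pos [0.5464 0.2252 0.128 ] yaw -8.325087082083746 xaxis [ 0.0026  0.0002 -1.    ] F [-0.2005 -0.0687 -0.209 ] T [ 0.0139 -0.036   0.0086] open 0.008263664569682397 q6 0.4106992090756473
shift mm [ 8.2611 -0.1756  1.7228] turn deg [ 0.075  -0.0327 -0.1476]
```

Request:
{"api": "arm_command", "payload": {"plan": [[[0.001, 0, 0.001, 0, 0, 0, 0], [0.002, 0, 0, 0, 0, 0, 0], [0.002, 0, 0, 0, 0, 0, 0], [0.002, 0, 0, 0, 0, 0, 0]]]}}

```text
t: 9.88
tool_pos: [0.5461, 0.224, 0.1199]
tool_rot: [1.317, 1.136, -1.314]
contact_force: [-1.0, -0.4, -1.2]
opening: 0.0083
```

```bash
python3 d.py 0.546 0.2235 0.1197 -8.4
```

```text
t 9.8833 pos [0.5461 0.224  0.1199] yaw -8.328497639374003 xaxis [ 0.0021  0.0001 -1.    ] F [-1.0432 -0.4129 -1.2008] T [-0.0324  0.0087  0.0029] open 0.008287458392211296 q6 0.4089137638889581
shift mm [ 0.1868 -0.0676  0.5069] turn deg [ 0.0715 -0.0214 -0.1193]
```

Request:
{"api": "arm_command", "payload": {"plan": [[[0.001, 0, 0, 0, 0, 0, 0], [0.001, 0, 0, 0, 0, 0, 0], [0.001, 0, 0, 0, 0, 0, 0]]]}}

```text
t: 10.13
tool_pos: [0.5465, 0.224, 0.1183]
tool_rot: [1.317, 1.136, -1.314]
contact_force: [-3.3, -0.8, 5.3]
opening: 0.0085
```

```bash
python3 d.py 0.546 0.2235 0.1197 -8.4
```

```text
t 10.1333 pos [0.5465 0.224  0.1183] yaw -8.330213402458751 xaxis [ 0.0021  0.0001 -1.    ] F [-3.3049 -0.7537  5.3024] T [-0.157   0.6228  0.0773] open 0.008459711816105336 q6 0.4088920949065335
shift mm [-1.3766 -0.373   0.6086] turn deg [ 0.0698 -0.022  -0.1199]
```

Contact of 5 N comes 10 mm below the face, so the tip is on the upper disc. I'll ease up 1 mm, turn 23.5° clockwise and press lightly.

Request:
{"api": "arm_command", "payload": {"plan": [[[-0.0013, -0.0003, 0, 0, 0, 0, 0], [0, 0, 0, 6, 0, 0, 0], [0, 0, 0, 6, 0, 0, 0], [0, 0, 0, 6, 0, 0, 0], [0, 0, 0, 5.5, 0, 0, 0], [0, 0, 0, 0, 0, 0, 0]]]}}

```text
t: 10.63
tool_pos: [0.5461, 0.2244, 0.1201]
tool_rot: [1.621, 0.88, -1.616]
contact_force: [-0.5, -0.5, -0.4]
opening: 0.0088
```

```bash
python3 d.py 0.546 0.2235 0.1197 -31.9
```

```text
t 10.6333 pos [0.5461 0.2244 0.1201] yaw -32.90665960020691 xaxis [ 0.0026  0.0007 -1.    ] F [-0.4962 -0.4963 -0.4091] T [-0.0332  0.0719  0.0056] open 0.008803655512922103 q6 0.8382244830307025
shift mm [0.388  0.4492 0.8187] turn deg [-1.0066 -0.1144 -0.1008]
```

Request:
{"api": "arm_command", "payload": {"plan": [[[0.001, 0, 0.0005, 0, 0, 0, 0], [0.001, 0, 0, 0, 0, 0, 0], [0.001, 0, 0, 0, 0, 0, 0], [0.001, 0, 0, 0, 0, 0, 0]]]}}

```text
t: 10.97
tool_pos: [0.5461, 0.2245, 0.1167]
tool_rot: [1.617, 0.885, -1.61]
contact_force: [-1.2, 0.1, 1.3]
opening: 0.0089
```

```bash
python3 d.py 0.546 0.2235 0.1117 -31.9
```

```text
t 10.9667 pos [0.5461 0.2245 0.1167] yaw -32.49255809008253 xaxis [ 0.0037  0.0019 -1.    ] F [-1.2432  0.0939  1.3439] T [-0.0046  0.1489  0.0726] open 0.00888439958483126 q6 0.8304480498153773
shift mm [4.9869 0.4629 0.9219] turn deg [-0.5923 -0.2066 -0.1189]
```

Past 0.1183 with only 1 N, so it is through the slot. I'll carry on to the lower disc, expected at a TCP height of about 0.1103.

Request:
{"api": "arm_command", "payload": {"plan": [[[0.001, 0, 0.0005, 0, 0, 0, 0], [0.001, 0, 0, 0, 0, 0, 0], [0.001, 0, 0, 0, 0, 0, 0], [0.001, 0, 0, 0, 0, 0, 0], [0.001, 0, 0, 0, 0, 0, 0]]]}}

```text
t: 11.38
tool_pos: [0.546, 0.2242, 0.1112]
tool_rot: [1.616, 0.887, -1.608]
contact_force: [0.1, 0.3, 1.3]
opening: 0.0084
```

```bash
python3 d.py 0.546 0.2235 0.1103 -31.9
```

```text
t 11.3833 pos [0.546  0.2242 0.1112] yaw -32.384641165802734 xaxis [ 0.0041  0.0023 -1.    ] F [0.1279 0.2505 1.3002] T [0.0327 0.1206 0.0274] open 0.008437358363635983 q6 0.8278967583103909
shift mm [0.9238 0.4061 0.574 ] turn deg [-0.4844 -0.2351 -0.1268]
```

Request:
{"api": "arm_command", "payload": {"plan": [[[0.001, 0, 0, 0, 0, 0, 0], [0.001, 0, 0, 0, 0, 0, 0]]]}}

```text
t: 11.55
tool_pos: [0.5462, 0.2243, 0.1107]
tool_rot: [1.616, 0.887, -1.608]
contact_force: [-2.8, -1.1, 8.4]
opening: 0.0084
```

```bash
python3 d.py 0.546 0.2235 0.1103 15.1
```

```text
t 11.55 pos [0.5462 0.2243 0.1107] yaw -32.37056835145944 xaxis [ 0.0039  0.0022 -1.    ] F [-2.7992 -1.0988  8.3723] T [-0.1031  0.807  -0.0172] open 0.00839268143494501 q6 0.8277107967038371
shift mm [0.3572 0.253  0.7569] turn deg [-47.4703  -0.1621  -0.2061]
```

Contact on the lower disc. I'll ease up 1 mm and turn 47° anticlockwise.

Request:
{"api": "arm_command", "payload": {"plan": [[[-0.0013, 0, 0, 0, 0, 0, 0], [0, 0, 0, -5, 0, 0, 0], [0, 0, 0, -6, 0, 0, 0], [0, 0, 0, -6, 0, 0, 0], [0, 0, 0, -6, 0, 0, 0], [0, 0, 0, -6, 0, 0, 0], [0, 0, 0, -6, 0, 0, 0], [0, 0, 0, -6, 0, 0, 0], [0, 0, 0, -5, 0, 0, 0], [0, 0, 0, 0, 0, 0, 0]]]}}

```text
t: 12.38
tool_pos: [0.5469, 0.2239, 0.1112]
tool_rot: [1.007, 1.324, -0.998]
contact_force: [-1.4, 0.8, 1.3]
opening: 0.0083
```

```bash
python3 d.py 0.546 0.2242 0.1103 15.1
```

```text
t 12.3833 pos [0.5469 0.2239 0.1112] yaw 15.861466372723946 xaxis [ 0.006  0.002 -1.   ] F [-1.3679  0.7688  1.25  ] T [ 0.0061  0.1774 -0.0583] open 0.008348159108992875 q6 -0.014414524007653489
shift mm [ 0.8975 -0.783  -0.5046] turn deg [ 0.7615 -0.0204 -0.3611]
```

Request:
{"api": "arm_command", "payload": {"plan": [[[0.001, -0.0005, -0.0003, 0, 0, -0.2, 0], [0.001, 0, 0, 0, 0, 0, 0], [0.001, 0, 0, 0, 0, 0, 0], [0.001, 0, 0, 0, 0, 0, 0]]]}}

```text
t: 12.72
tool_pos: [0.5469, 0.224, 0.1077]
tool_rot: [1.01, 1.322, -1.005]
contact_force: [-0.8, -0.3, 0.9]
opening: 0.0083
```

```bash
python3 d.py 0.546 0.2242 0.0977 15.1
```

```text
t 12.7167 pos [0.5469 0.224  0.1077] yaw 15.483232489269785 xaxis [ 0.0039  0.0009 -1.    ] F [-0.8209 -0.2664  0.9364] T [-0.026   0.1207 -0.0004] open 0.008316750064726987 q6 -0.007221868111310416
shift mm [ 9.9771 -0.902  -0.4036] turn deg [ 0.3832  0.0082 -0.2271]
```

Through. I'll push home, with the shoulder expected at a TCP height of about 0.098.

Request:
{"api": "arm_command", "payload": {"plan": [[[0.0015, -0.0003, 0, 0, 0, 0, 0], [0.0015, -0.0003, 0, 0, 0, 0, 0], [0.0015, 0, 0, 0, 0, 0, 0], [0.0015, 0, 0, 0, 0, 0, 0], [0.0015, 0, 0, 0, 0, 0, 0], [0.001, 0, 0, 0, 0, 0, 0], [0.001, 0, 0, 0, 0, 0, 0], [0.001, 0, 0, 0, 0, 0, 0]]]}}

```text
t: 13.38
tool_pos: [0.547, 0.2239, 0.0968]
tool_rot: [1.012, 1.321, -1.006]
contact_force: [-3.5, -1.4, 10.7]
opening: 0.0082
```

```bash
python3 d.py 0.546 0.2242 0.0977 15.1
```

```text
t 13.3833 pos [0.547  0.2239 0.0968] yaw 15.36999434518385 xaxis [ 0.0052  0.0009 -1.    ] F [-3.4648 -1.4419 10.6974] T [-0.1832  0.7305 -0.0514] open 0.008210721392259033 q6 -0.00528796555942638
shift mm [-0.8889 -0.8891 -0.5873] turn deg [ 0.2699  0.0274 -0.3019]
```

Shoulder contact at 10.7 N comes 14 mm below the lower disc's contact, as expected, so the key is home. Now I'll turn it clockwise with a light down push.

Request:
{"api": "arm_command", "payload": {"plan": [[[0, 0, 0, 5, 0, 0, 0], [0.0005, 0, 0, 6.5, 0, 0, 0], [0.0005, 0, 0, 6.5, 0, 0, 0], [0.0005, 0, 0, 6.5, 0, 0, 0], [0.0005, 0, 0, 6.5, 0, 0, 0], [0.0005, 0, 0, 6.5, 0, 0, 0], [0.0005, 0, 0, 6.5, 0, 0, 0], [0.0005, 0, 0, 6.5, 0, 0, 0], [0.0005, 0, 0, 6.5, 0, 0, 0], [0.0005, 0, 0, 6.5, 0, 0, 0], [0.0005, 0, 0, 6.5, 0, 0, 0]]]}}

```text
t: 14.3
tool_pos: [0.5455, 0.2245, 0.0969]
tool_rot: [1.903, 0.549, -1.904]
contact_force: [-1.6, 1.1, 4.1]
opening: 0.0086
```

```bash
python3 d.py 0.5465 0.224 0.0967 -110.7
```

```text
t 14.3 pos [0.5455 0.2245 0.0969] yaw -57.814594804546715 xaxis [-0.0006  0.0001 -1.    ] F [-1.619   1.0895  4.1024] T [-0.0261  0.3257  0.0635] open 0.008552202798874387 q6 1.273207555106425
shift mm [ 0.1643  0.9615 -0.5245] turn deg [52.8854  0.038   0.0075]
```

Request:
{"api": "arm_command", "payload": {"plan": [[[0.0005, 0, 0, 6, 0, 0, 0], [0.0005, 0, 0, 6, 0, 0, 0], [0.0005, 0, 0, 6, 0, 0, 0], [0.0005, 0, 0, 6, 0, 0, 0], [0.0005, 0, 0, 6, 0, 0, 0], [0.0005, 0, 0, 6, 0, 0, 0], [0.0005, 0, 0, 5, 0, 0, 0], [0.0005, 0, 0, 5, 0, 0, 0], [0.0008, 0, 0, 0, 0, 0, 0]]]}}

```text
t: 15.05
tool_pos: [0.5454, 0.2256, 0.0968]
tool_rot: [-2.069, 0.293, 2.073]
contact_force: [-3.6, -1.8, 7.1]
opening: 0.0086
```

```bash
python3 d.py 0.5465 0.224 0.0967 -110.7;python3 - <<'E'
from h import *
a=get_image("side")[100:190,240:340,::-1];b=get_image("top")[135:225,180:280,::-1]
cv2.imwrite("pics/f1.png",cv2.resize(np.hstack([a,b]),(800,360),interpolation=cv2.INTER_CUBIC))
E
```

```text
t 15.05 pos [0.5454 0.2256 0.0968] yaw -106.10008148757923 xaxis [-0.002  0.    -1.   ] F [-3.5701 -1.7754  7.0589] T [-0.2023  0.4871  0.1512] open 0.008600067650221891 q6 2.1175619857951906
shift mm [ 0.1329  1.2626 -1.5207] turn deg [ 4.5999  0.1106 -0.035 ]
```

View pics/f1.png

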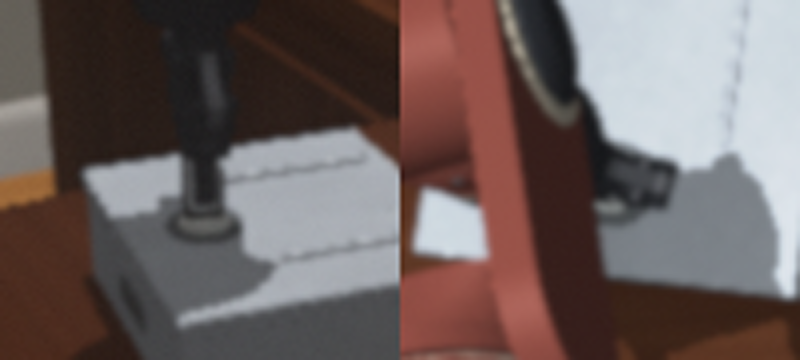

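The flange sits on the lock face at (205,225) in the crop and the key is turned. A torque of 0.15 N·m matches the spring at about a quarter turn. I'll add a few degrees to cover the play.

Request:
{"api": "arm_command", "payload": {"plan": [[[0.0005, 0.0004, 0, 2, 0, 0, 0], [0.0005, 0.0003, 0, 2, 0, 0, 0], [0.0005, 0, 0, 2, 0, 0, 0], [0.0008, 0, 0, 0.5, 0, 0, 0]]]}}

```text
t: 15.48
tool_pos: [0.5454, 0.2258, 0.0968]
tool_rot: [-2.006, 0.395, 2.01]
contact_force: [-4.0, -1.4, 7.8]
opening: 0.0089
```

```bash
python3 d.py 0.5465 0.224 0.0967 -110.7
```

```text
t 15.4833 pos [0.5454 0.2258 0.0968] yaw -112.29651004465325 xaxis [-0.0016  0.001  -1.    ] F [-4.0016 -1.4121  7.8449] T [-0.1575  0.5742  0.1403] open 0.00887979487491921 q6 2.225302182021862
shift mm [ 0.1191  1.256  -1.6593] turn deg [-1.5965  0.1064  0.017 ]
```

Request:
{"api": "arm_command", "payload": {"plan": [[[0.0006, 0, 0, 1.5, 0, 0, 0], [0.0006, 0, 0, 1.5, 0, 0, 0], [0.0008, 0, 0, 0.5, 0, 0, 0]]]}}

```text
t: 15.73
tool_pos: [0.5454, 0.2259, 0.0968]
tool_rot: [-1.971, 0.449, 1.976]
contact_force: [-1.8, -0.5, 7.2]
opening: 0.0086
```

```bash
python3 d.py 0.5465 0.224 0.0967 -110.7
```

```text
t 15.7333 pos [0.5454 0.2259 0.0968] yaw -115.63434035549571 xaxis [-0.0021  0.0003 -1.    ] F [-1.8308 -0.493   7.1647] T [-0.1896  0.6017  0.157 ] open 0.00863529153183145 q6 2.2841683764962593
shift mm [ 0.1357  1.2477 -1.778 ] turn deg [-4.9344  0.1177 -0.034 ]
```

No stop felt yet, so I'll go on gently until the torque rises.

Request:
{"api": "arm_command", "payload": {"plan": [[[0.0006, 0, 0, 1.5, 0, 0, 0], [0.0006, 0, 0, 1.5, 0, 0, 0], [0.0008, 0, 0, 0.5, 0, 0, 0]]]}}

```text
t: 15.98
tool_pos: [0.5455, 0.226, 0.0968]
tool_rot: [-1.937, 0.501, 1.941]
contact_force: [-2.4, -1.0, 7.2]
opening: 0.0083
```

```bash
python3 d.py 0.5465 0.224 0.0967 -110.7
```

```text
t 15.9833 pos [0.5455 0.226  0.0968] yaw -118.91622999702983 xaxis [-0.0026 -0.0006 -1.    ] F [-2.3842 -1.0496  7.228 ] T [-0.1369  0.5481  0.3031] open 0.008258103883911806 q6 2.3421501233717232
shift mm [ 0.1281  1.2131 -1.8621] turn deg [-8.2163  0.1184 -0.0939]
```

The torque has jumped to 0.30 N·m, so the plug is at its stop, past the quarter turn. I'll hold with a down push and check that it stays.

Request:
{"api": "arm_command", "payload": {"plan": [[[0.001, 0, 0, 0, 0, 0, 0], [0.001, 0, 0, 0, 0, 0, 0], [0.001, 0, 0, 0.3, 0, 0, 0], [0.001, 0, 0, 0.2, 0, 0, 0]]]}}

```text
t: 16.32
tool_pos: [0.5455, 0.226, 0.0968]
tool_rot: [-1.936, 0.503, 1.943]
contact_force: [-2.9, -1.2, 7.3]
opening: 0.0085
```

```bash
python3 d.py 0.5465 0.224 0.0967 -110.7; python3 - <<'E'
from h import *
a=get_image("side")[100:260,240:440,::-1];b=get_image("top")[110:225,180:440,::-1]
cv2.imwrite("pics/f2.png",cv2.resize(a,(800,640))[:600])
E
python3 d.py 0.5465 0.224 0.0967 -110.7
```

```text
t 16.3167 pos [0.5455 0.226  0.0968] yaw -118.9302358334209 xaxis [-0.0037 -0.0022 -1.    ] F [-2.8796 -1.1546  7.3137] T [-0.1699  0.5661  0.3119] open 0.008539995278670824 q6 2.3434147130224727
shift mm [ 0.1411  1.2441 -1.8597] turn deg [-8.2305  0.1391 -0.2021]
t 16.4167 pos [0.5455 0.226  0.0968] yaw -118.92569650469183 xaxis [-0.0037 -0.0022 -1.    ] F [-4.2812 -1.1719  6.8505] T [-0.1197  0.5749  0.3178] open 0.007954643525908583 q6 2.3433338651061653
shift mm [ 0.1355  1.25   -1.8655] turn deg [-8.2259  0.1414 -0.2025]
```

View pics/f2.png

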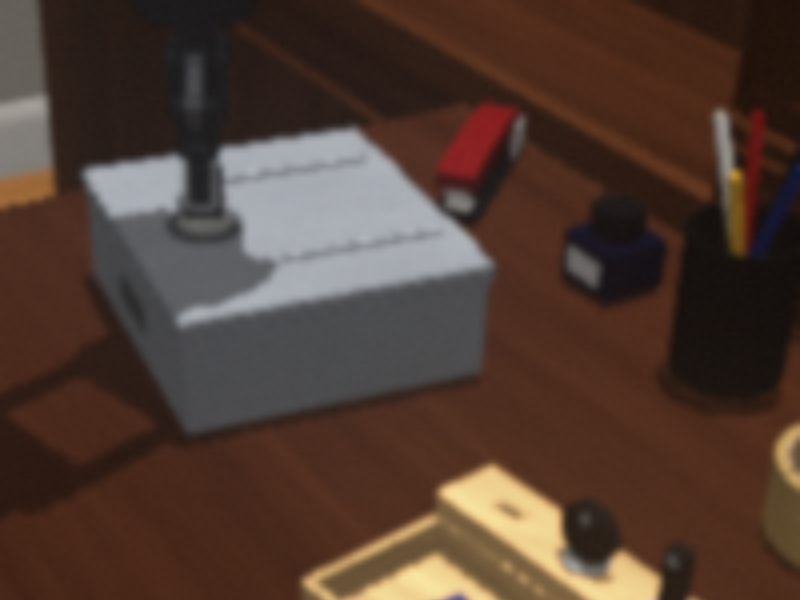

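The flange is flat on the plug at (205,222). The round and narrow keys still stand at (590,530) and (678,570). The pose and the 0.31 N·m torque hold steady, so I'll hand in.

```bash
python3 -c "
from station import *
print(finish_job())"
```

```text
the job is handed in; nothing more can be done
None
```

I put the square-bow key fully into the lock and turned it clockwise to the plug's stop. I handed the job in at about 16.4 s with the gripper still holding it there. `finish_job` reports no verdict, so success rests on the checks below.

- **Discs and depth:** the key passed the upper disc with a turn of about 0.43 rad clockwise and the lower disc with about 0.42 rad anticlockwise. The push through each was about 1 N. Touching down on the discs took up to 8.4 N, a little over the 8 N mentioned for passing a disc. Shoulder contact came 14 mm below the lower disc's contact, which is where it should be.
- **Turn:** at the end the torque had risen from 0.15 to 0.31 N·m and stayed steady, which indicates the stop at 1.64 rad, past the quarter turn. The down push held at about 7 N and the grip was set to 80 N.
- **Last picture:** the flange lies flat on the lock face. The round and narrow keys still stand in their slots.
- **One disagreement:** the stop came with the gripper turned about 110° from the unturned position. I expected about 104°. I put the difference down to yaw error or a little twist of the key in the pads, and did not measure it further. The plug angle itself is inferred from torque, not seen.

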